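# Clamp the tube bar under the bench hold-down clamp

## Robot

A 7-joint arm with a two-finger parallel gripper is mounted at the origin on a cart in front of the work surface, level with it; the furniture and walls round the work are solid. World frame = base frame: x ahead of the robot, y to its left, z up, the work surface at z = 0. Lengths are in m, angles in rad, forces in N, time in s.
With the tool pointing down it reaches from about 0.35 to 0.775 m from the base axis. Payload 3.1 kg.
Tool frame: the origin (TCP) lies midway between the tips of the shut fingers; the grasp point (between the pads) lies 19 mm behind it; z points along the fingers, y is the line along which they close (so a half turn about z gives the same grasp; the last joint's range is limited). The gripper opens to 85 mm and grips with 20 to 120 N. Pads are 22 mm wide; open, the fingers measure 114 mm over their backs; the gripper's body (76 mm by 85 mm) begins 54 mm behind the grasp point. The pads swing forward as they close: fully open they stand 13 mm farther back than shut.
Start: joints at [1.07, 0.311, 0.014, 1.512, -0.004, 1.319, -0.027], TCP at [0.244, -0.493, 0.231] pointing down, gripper open.
Joint ranges: [-2.7, 2.7], [-0.3, 1.91], [-1.27, 1.3], [0.12, 2.57], [-1.44, 4.58], [0.2, 2.03], [-3.05, 3.05]. Speed limits (rad/s): [2.79, 2.79, 3.14, 3.14, 3.14, 3.14, 3.14].

## Interface

Orientations are given as a unit quaternion [w, x, y, z].
In Python, from plant import env, vision, ticket gives the robot as it stands.
- The arm moves only by the shell command python3 -m jog 'ROWS'. ROWS is JSON, a list of rows, each a list of 5 numbers: the shift along the tool's x, y, z in m, then the turn about the tool's z in rad, then the opening, from -1 (shut) to 1 (fully open). In form: [[tx, ty, tz, roll, claw], ...]. A call has 1 to 5 rows; each row shifts and turns the commanded pose from where the row before left it, along the tool's axes as they then stand; what a row does not reach is not made up. A row lasts 1/10 s, in which the tool goes at most 50 mm and 8.59 degrees, less where a joint would pass 70% of its speed; a pose out of reach is approached as far as the arm can. A call is refused whole if a number of a shift passes 0.05 or a number of a turn 0.15, either way. A call with a gripper value outside its range is refused whole. The fingers move at their own pace and stop on an object; the grip force is fixed at half the most. Time passes only in rows, so rows that do not move let the fingers close. It gives the time, the measured TCP pose, the force, the opening and the grip force at its end, in the units of the state.
- env.observe(): the state, without advancing time (a new reading comes with each control period).
- vision.snapshot(name): name is "side" or "top" or "wrist"; returns (picture, depth): 400x640x3 uint8, red, green, blue; 400x640 float32, m along the optical axis (not along the pixel's ray), 0 where there is no reading.
- vision.get_calibration(name): a dict with "mtx" (3x3 intrinsics, pixels), "rvec" (rotation vector, rad) and "tvec" (3), from world to camera coordinates, as OpenCV has them. Camera axes: x right, y down, z forward; pixel columns grow to the right and rows downward; lengths in m; the calibration is good to about 2 mm. The wrist camera is an equidistant fisheye: a pixel r from the principal point sees the ray r / f radians off the axis. A picture is of the moment at which its call begins: read the wrist's pose just before it. get_calibration takes no time and is no camera call; for the wrist camera it gives the pose at the moment of the call.
- ticket.job_done(): hands the job in; it is judged then, once.
The state is a dict: "clock": time; "qpos": joint angles; "qvel": joint speeds; "effort": joint torques, N m; "position": TCP position; "tcp_rot": TCP orientation; "wrist_force": force on the tool from outside, world axes, zero at the start; "moment": the same for the moment, N m; "gripper_width": opening from 0.0 (shut) to 1.0 (fully open); "finger_force": force on a finger pad.
Only numpy, scipy, OpenCV 4.12 (cv2) and the standard library are available. Lean on these libraries where they do the work, as an engineer would, in place of code of your own. Each camera call takes 0.05 s, during which the arm holds its last target. There are 200 camera calls.

## Task

Draw the aluminium tube bar out of its blue sleeve and lay it flat on the clamp's grey base plate, plain end under the raised pad so that the black landing disc is centred below it and the bar runs straight along the plate, with the drilled end over the plate's long side. Then slide the clamp's red arm down its post until the pad rests on the bar and the arm binds, and screw the wooden handle clockwise until the bar is clamped tight. Leave the timer, the dish and the bottle where they are.

Things in the scene. Friction and masses are not known exactly. Their poses are not given: they have to be found in the camera images.
- tube_bar: loose aluminium bar, 180 x 40 x 25 mm (x, y, z), 0.28 to 0.5 kg. Origin: centre of its underside; x along its length to the plain end (+90 mm). 18 mm upright bores at x = -68, -40, -12 mm; grips across y hold anywhere. At first only 60 to 70 mm of the plain end stands out of the sleeve; under the clamp there is no room for a gripper at that end: set it down and take it again near the drilled end
- landing (a point): centre of the black rubber disc (26 mm across) on the bar's top, 30 mm from the plain end, at x = +60 mm, z = 25 mm of the bar
- sleeve: fixed blue plastic sleeve, 130 x 70 x 42 mm (x, y, z), on the bench; roof and back wall, no floor (the bar lies on the bench). Origin: centre of its underside; its mouth is at x = +65 mm and the bar is drawn out along +x. Inside 54 mm wide, 36 mm high. Low feet reach 52 mm either side of its axis
- clamp: fixed F-clamp with upright post. Origin: on the bench under the screw's axis. Grey base plate, 12 mm high, x from -45 to +45, y from -170 to +50 mm (the bar belongs on it along y: plain end toward +y, drilled end toward -y), and a tongue along +x to the post, 25 x 11 mm, at x = +140 mm, 141 mm high. The red arm runs from the post along -x to the screw
- clamp_target (a point): point on top of the clamp's base plate straight below the pad (clamp frame 0, 0, 12 mm): the landing disc must come over it
- clamp_slide (a joint): how far the arm has been slid down its post, m; 0 is its upper stop, 0.055 the lower. Stays where it is left (7 N friction). It has about 0.015 rad of play on the post: pushed down near its outer end, or pressed up by the pad, it tilts and jams; held by the middle and moved straight down it slides
- jaw_grip (a point): on the top face of the red arm, 72 mm from the post's axis and 68 mm from the screw's: here the arm is 18 mm wide (across clamp y), 26 mm high, and can be gripped from above to slide it straight down. The post rises beside it; the gripper fits between post and handle with its fingers closing across the arm
- clamp_pad: black rubber pad, 30 mm across, at the foot of the screw; origin: centre of its underside. It gives under load, about 8 N per mm, and is solid after 6 mm
- clamp_screw (a joint): angle of the wooden handle, rad; grows clockwise seen from above (tightening), 0 to a stop at 7. Each rad lowers pad and handle by 1.91 mm. Turns loosely against 0.09 N m and stays where it is left; as pad and arm take the load this grows to 0.15 N m when just tight, 0.2 when fully. From an arm firmly slid down, tight takes some 2.5 to 4.5 rad: first the arm's play on the post, then squeezing the pad
- handle_top (a point): centre of the top of the wooden handle, a round upright grip 33 mm across and 50 mm long, on the screw's axis; it can be gripped from above at any angle, best 15 to 25 mm below its top
- lab_timer: bystander: white upright timer, 30 x 66 x 59 mm, origin under its centre
- petri_dish: bystander: round dish, 90 mm across, 15 mm high, origin under its centre
- medium_bottle: bystander: round bottle with an orange cap, 68 mm across, 152 mm high, origin under its centre

How it is judged:
On the way, in this order (a step that is already met when the one before it is completed fails the run):
1. the bar lies flat on the base plate with its landing disc under the pad (horizontal distance between landing and clamp_target below 0.011 m and angle between the x axis of tube_bar and the y axis of clamp, either way round below 0.2 rad and y of tube_bar in the frame of clamp below -0.04 m and height (world z) of tube_bar below 0.016 m and angle between tube_bar's own z axis and vertical below 0.06 rad), for 0.2 s.
2. the arm is slid down until the pad bears on the bar (contact force between clamp_pad and tube_bar above 2 N), for 0.1 s.
3. the handle is screwed until the bar is clamped tight (contact force between clamp_pad and tube_bar above 30 N and value of joint clamp_screw above 0.8 rad), for 0.2 s.
At the end, for the whole second after the job is handed in: the pad presses on the bar with more than 25 N, the handle screwed in beyond 0.8 rad; the landing disc is within 12 mm of the point below the pad (11 mm when laid down); the bar lies flat on the base plate, along it within 0.2 rad, drilled end over the plate's long side, at rest (contact force between clamp_pad and tube_bar above 25 N and value of joint clamp_screw above 0.8 rad and horizontal distance between landing and clamp_target below 0.012 m and angle between the x axis of tube_bar and the y axis of clamp, either way round below 0.2 rad and y of tube_bar in the frame of clamp below -0.04 m and height (world z) of tube_bar below 0.016 m and angle between tube_bar's own z axis and vertical below 0.06 rad and linear speed of tube_bar below 0.02 m/s); the robot touches nothing.
It fails at once if the timer is pushed away (distance of lab_timer from where it was at the start of the episode above 0.03 m).
It fails at once if the dish is pushed away (distance of petri_dish from where it was at the start of the episode above 0.03 m).
It fails at once if the bottle is pushed away or knocked over (distance of medium_bottle from where it was at the start of the episode above 0.03 m).
It also fails if it takes over 72 s, if anything falls off the work surface, if the arm or the gripper's body presses on something with over 40 N, if the wrist force passes 120 N, or if a joint passes its speed limit or range.

## Working session

There is one attempt and no reset: what is moved stays moved. The work goes in short steps, Python scripts to look and compute and a shell command to move; the robot and the scene stay as the last step left them, time stands still between calls to the robot, and variables do not carry over. Pictures are saved under pics/ and viewed, at most 10 in all, crops included, and the job is handed in when it is done.

```bash
mkdir -p pics; ls
python3 - <<'E'
from plant import env,vision
import cv2,numpy as np
for n in("top","side"):
    p,d=vision.snapshot(n); cv2.imwrite(f"pics/{n}0.png",p[:,:,::-1]); np.save(f"pics/{n}0.npy",d); np.save(f"pics/{n}0rgb.npy",p)
    c=vision.get_calibration(n); print(n,c["mtx"].tolist(),c["rvec"],c["tvec"],(d>0).mean())
print(env.observe())
E
```

```text
pics
top [[451.1655297886235, 0.0, 311.83258321578506], [0.0, 451.1655297886235, 201.46432342170718], [0.0, 0.0, 1.0]] [ 2.13737985 -2.14770287  0.12787821] [-0.03187131  0.58464595  1.69694023] 0.99598046875
side [[447.08899194704844, 0.0, 319.53447118898254], [0.0, 447.08899194704844, 198.57186763442485], [0.0, 0.0, 1.0]] [ 1.25476333 -2.45554736  0.77320156] [0.27696869 0.47263034 1.14129229] 0.99587890625
{'clock': 0.1, 'qpos': array([ 1.0703272 ,  0.31165041,  0.01399859,  1.51291735, -0.0043671 ,
        1.31920072, -0.02720863]), 'qvel': array([ 0.00042231,  0.00016894,  0.00035458, -0.00255915, -0.00127406,
        0.00036345, -0.00037138]), 'effort': array([ 1.11283320e-03, -3.80854225e+01,  1.46881943e-01, -2.31239140e+01,
        1.23685197e-02,  8.16065673e-03,  3.13262308e-05]), 'position': array([ 0.24327002, -0.49253519,  0.2303188 ]), 'tcp_rot': array([-1.02905154e-03,  9.73797919e-01,  2.27412539e-01, -3.03634220e-04]), 'wrist_force': array([-0.05843219, -0.32566566, -0.60338275]), 'moment': array([-0.01474412,  0.01820236, -0.03293285]), 'finger_force': 0.0, 'gripper_width': 1.0029046289502788}
```

View pics/top0.png

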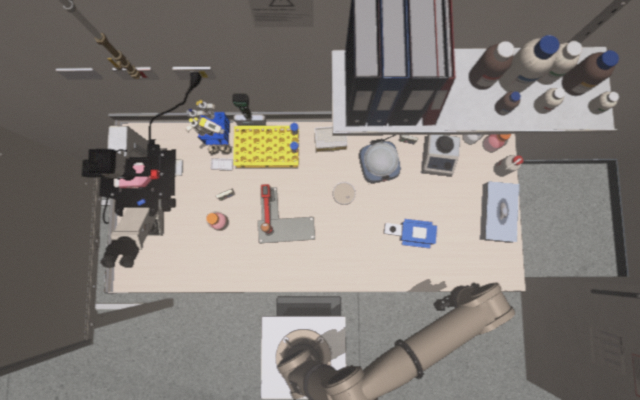

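View pics/side0.png

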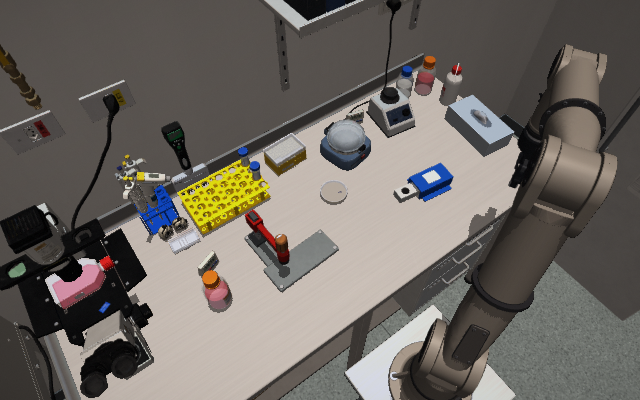

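The top view shows the sleeve at about (418,233) with the bar end projecting left at (392,229). The clamp plate is at (287,230), the handle at (266,228) and the post at (266,188). The timer is at (226,194), the dish at (344,193) and the bottle at (217,220). The side view agrees.

```bash
cat > h.py <<'E'
import numpy as np,cv2
from scipy.spatial.transform import Rotation as Ro
def ray(c,uv,fish=False):
    K=c["mtx"];R=cv2.Rodrigues(np.array(c["rvec"],float))[0];t=np.array(c["tvec"],float).ravel()
    x=(uv[0]-K[0,2])/K[0,0];y=(uv[1]-K[1,2])/K[1,1]
    if fish:
        r=np.hypot(x,y)+1e-12;d=np.array([np.sin(r)*x/r,np.sin(r)*y/r,np.cos(r)])
    else: d=np.array([x,y,1.])
    d=R.T@d;return -R.T@t,d/np.linalg.norm(d)
def plane(c,uv,z,fish=False):
    o,d=ray(c,uv,fish);return o+d*(z-o[2])/d[2]
def tri(rays):
    A=np.zeros((3,3));b=np.zeros(3)
    for o,d in rays:
        P=np.eye(3)-np.outer(d,d);A+=P;b+=P@o
    X=np.linalg.solve(A,b);return X,max(np.linalg.norm((np.eye(3)-np.outer(d,d))@(X-o)) for o,d in rays)
def blobs(m,amin=20):
    n,l,s,c=cv2.connectedComponentsWithStats(m.astype(np.uint8))
    return [(s[i].tolist(),c[i].round(1).tolist()) for i in range(1,n) if s[i][4]>=amin]
def yaw(q): # angle of tool x in world
    R=Ro.from_quat([q[1],q[2],q[3],q[0]]).as_matrix();return np.arctan2(R[1,0],R[0,0]),R
E
cat > a.py <<'E'
from h import *; from plant import vision
for n in("top","side"):
    p=np.load(f"pics/{n}0rgb.npy");c=vision.get_calibration(n)
    h=cv2.cvtColor(p,cv2.COLOR_RGB2HSV);H,S,V=[h[...,i].astype(int) for i in range(3)]
    blue=(abs(H-111)<12)&(S>150);print(n,"blue",blobs(blue,60))
    red=((H<5)|(H>174))&(S>150);print("red",blobs(red,15))
    wood=(H>4)&(H<16)&(S>90);print("wood",blobs(wood,15))
    roi=dict(top=(255,215,320,247),side=(255,225,345,292))[n]
    print("hsv plate",h[230,290] if n=="top" else h[262,305])
    g=np.zeros(H.shape,np.uint8);g[roi[1]:roi[3],roi[0]:roi[2]]=(S<40)[roi[1]:roi[3],roi[0]:roi[2]]
    cs=max(cv2.findContours(g,0,2)[0],key=cv2.contourArea);r=cv2.minAreaRect(cs);print(r)
    for q in cv2.boxPoints(r): print(q,plane(c,q,.012).round(4))
    cv2.imwrite(f"pics/g{n}.png",g*255)
b=dict(top=(380,215,445,250),side=(385,155,465,205))
o=[cv2.resize(np.load(f"pics/{n}0rgb.npy")[y0:y1,x0:x1][:,:,::-1],None,fx=5,fy=5,interpolation=cv2.INTER_NEAREST) for n,(x0,y0,x1,y1) in b.items()]
W=max(i.shape[1] for i in o);cv2.imwrite("pics/bar.png",np.vstack([np.pad(i,((0,0),(0,W-i.shape[1]),(0,0))) for i in o]))
E
python3 a.py
```

```text
top blue [([212, 113, 16, 16, 143], [220.1, 119.2]), ([199, 134, 29, 10, 189], [213.6, 138.8])]
red [([151, 170, 7, 9, 56], [153.8, 173.9]), ([265, 198, 4, 24, 55], [266.3, 209.2])]
wood [([497, 134, 14, 8, 78], [503.1, 136.7]), ([207, 213, 12, 12, 117], [212.4, 218.4]), ([261, 223, 10, 9, 49], [265.8, 227.3])]
hsv plate [ 19  12 165]
((287.0, 230.5), (31.0, 64.0), 90.0)
[255. 215.] [0.5363 0.1879 0.012 ]
[319. 215.] [ 0.5349 -0.0619  0.012 ]
[319. 246.] [ 0.4147 -0.0612  0.012 ]
[255. 246.] [0.4158 0.1862 0.012 ]
side blue [([402, 66, 10, 11, 97], [406.4, 70.8]), ([238, 147, 10, 10, 79], [242.6, 151.4]), ([250, 161, 10, 10, 78], [254.3, 165.8]), ([407, 163, 46, 38, 816], [432.0, 182.2]), ([137, 185, 42, 50, 907], [159.7, 210.6]), ([99, 302, 12, 12, 67], [104.1, 307.2])]
red [([452, 65, 5, 10, 34], [453.9, 69.1]), ([456, 66, 6, 9, 27], [458.9, 70.1]), ([34, 120, 16, 17, 121], [41.5, 128.4]), ([245, 210, 44, 52, 444], [266.1, 235.1]), ([100, 256, 15, 15, 135], [106.8, 262.8])]
wood [([423, 56, 13, 14, 147], [429.0, 62.2]), ([275, 234, 13, 18, 178], [281.2, 243.1]), ([202, 269, 19, 21, 264], [210.6, 279.3]), ([223, 289, 7, 11, 20], [226.4, 294.6])]
hsv plate [ 75   8 133]
((299.5, 258.0), (66.0, 89.0), 90.0)
[255. 225.] [0.6605 0.1144 0.012 ]
[344. 225.] [ 0.4968 -0.1115  0.012 ]
[344. 291.] [0.322  0.0232 0.012 ]
[255. 291.] [0.4708 0.2288 0.012 ]
```

View pics/bar.png

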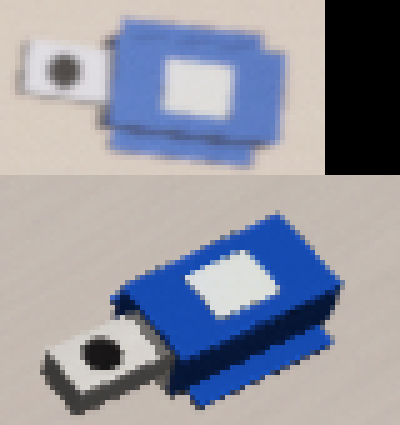

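The crop shows the disc at top (392.6,228.7) and side (405,190.2). The sleeve's white label is at top (419.3,232.5) and side (430.9,176).

Run:
```python
from h import *; from plant import vision
t,s=[vision.get_calibration(n) for n in("top","side")]
def T(n,a,b):
    X,e=tri([ray(t,a),ray(s,b)]);print(n,X.round(4),round(e,4));return X
d=T("disc",(392.6,228.7),(405,190.2));l=T("label",(419.3,232.5),(430.9,176))
T("handle",(265.8,227.3),(281.2,236.5));T("redpost",(266.3,190),(252,214))
print(plane(t,(392.6,228.7),.025),plane(s,(405,190.2),.025),plane(t,(419.3,232.5),.042),plane(s,(430.9,176),.042))
```

```text
disc [ 0.4775 -0.3439  0.0319] 0.0014
label [ 0.4619 -0.4405  0.0501] 0.0006
handle [0.4722 0.1215 0.2098] 0.0001
redpost [0.6142 0.1305 0.1467] 0.0023
[ 0.47912196 -0.34408404  0.025     ] [ 0.47957903 -0.34909059  0.025     ] [ 0.4629119  -0.44188321  0.042     ] [ 0.46502997 -0.44670687  0.042     ]
```

```bash
python3 -m jog '[[0.046,-0.0046,0,0,1],[0.046,-0.0046,0,0,1],[0.046,-0.0046,0,0,1],[0.046,-0.0046,0,0,1],[0.046,-0.0046,0,0,1]]'; python3 -m jog '[[0.046,-0.0046,0,0,1],[0,0,0,-0.135,1],[0,0,0,-0.135,1],[0,0,0,-0.135,1],[0,0,0,-0.135,1]]'; python3 -m jog '[[0,0,0,-0.135,1],[0,0,0,-0.135,1],[0,0,0,-0.135,1],[0,0,0,0,1]]'
python3 - <<'E'
from h import *; from plant import vision,env
s=env.observe();print(s["position"],np.degrees(yaw(s["tcp_rot"])[0]),s["qpos"])
p,d=vision.snapshot("wrist");c=vision.get_calibration("wrist")
R=cv2.Rodrigues(c["rvec"])[0];print(c,"pos",-R.T@c["tvec"].ravel())
cv2.imwrite("pics/w1.png",p[:,:,::-1])
E
```

```text
clock: 0.6
position: [0.4407, -0.3693, 0.2308]
tcp_rot: [-0.0, 0.974, 0.227, -0.0]
wrist_force: [0.7, -0.7, 0.4]
gripper_width: 1.001
finger_force: 0.0
clock: 1.1
position: [0.4786, -0.3458, 0.2305]
tcp_rot: [-0.001, 0.876, 0.482, -0.0]
wrist_force: [-1.3, 1.1, 0.1]
gripper_width: 1.001
finger_force: 0.0
clock: 1.5
position: [0.4785, -0.346, 0.2306]
tcp_rot: [-0.001, 0.764, 0.646, -0.0]
wrist_force: [0.8, -0.1, -0.5]
gripper_width: 0.999
finger_force: 0.0
[ 0.47845654 -0.34597318  0.23060038] 80.41835609566006 [ 0.79315812  0.41311593 -0.2842721   1.38458099  0.11498516  1.36148999
  0.34029958]
{'mtx': array([[309.70691629,   0.        , 324.4910203 ],
       [  0.        , 309.70691629, 200.13280643],
       [  0.        ,   0.        ,   1.        ]]), 'rvec': array([-2.80957564,  0.23944267,  0.0401831 ]), 'tvec': array([-0.53010874, -0.28709068,  0.29840693])} pos [ 0.49268049 -0.26486529  0.37362461]
```

View pics/w1.png

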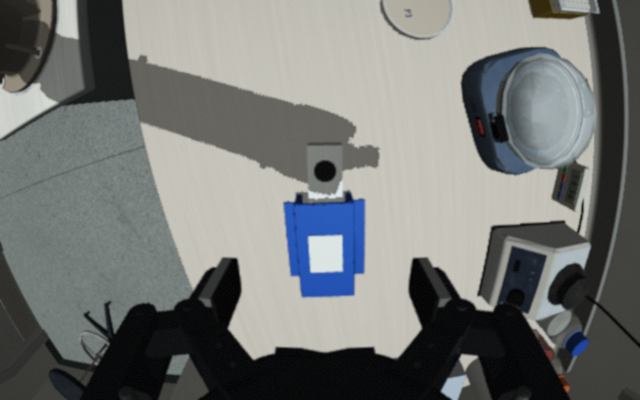

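The wrist view shows the disc at about (325,171), the sleeve label at (325,254) and the bar's sides at columns of about 307 and 343.

```bash
cat > w.py <<'E'
from h import *; from plant import vision,env
def look(name):
    s=env.observe();c=vision.get_calibration("wrist");p,d=vision.snapshot("wrist")
    cv2.imwrite(f"pics/{name}.png",p[:,:,::-1]);np.savez(f"pics/{name}.npz",p=p,**c)
    return s,c,p
E
python3 - <<'E'
from w import *
p=cv2.imread("pics/w1.png")[:,:,::-1];c=vision.get_calibration("wrist")
np.savez("pics/w1.npz",p=p,**c)
V=p.max(2);g=np.zeros(V.shape,bool);g[150:190,310:342]=V[150:190,310:342]<50
b=blobs(g,40);print(b);m=np.zeros(V.shape,bool);m[225:280,300:350]=p.min(2)[225:280,300:350]>150
l=blobs(m,200);print(l)
for q,z in((b[0][1],.025),(b[0][1],.032),(l[0][1],.042)):print(plane(c,q,z,True))
for v in(150,158,180,186):print(v,[int(x) for x in p[v,300:350,2]])
E
```

```text
[([315, 161, 21, 20, 333], [324.6, 170.6])]
[([308, 235, 35, 38, 1193], [325.3, 253.2])]
[ 0.47885443 -0.34435839  0.025     ]
[ 0.47913204 -0.34276225  0.032     ]
[ 0.46311869 -0.44105627  0.042     ]
150 [97, 96, 97, 95, 96, 100, 105, 115, 123, 123, 124, 124, 122, 123, 122, 120, 121, 123, 122, 122, 122, 122, 122, 120, 123, 123, 119, 122, 121, 122, 121, 120, 120, 121, 118, 119, 121, 122, 120, 118, 119, 117, 107, 102, 98, 97, 96, 96, 95, 96]
158 [98, 96, 96, 96, 96, 98, 104, 112, 120, 124, 122, 121, 121, 122, 120, 122, 121, 121, 121, 122, 122, 123, 121, 121, 121, 122, 121, 121, 121, 121, 122, 122, 120, 119, 121, 119, 119, 119, 119, 119, 120, 114, 110, 102, 100, 97, 95, 96, 96, 96]
180 [115, 105, 99, 98, 97, 96, 100, 103, 112, 120, 120, 120, 119, 117, 120, 120, 112, 104, 88, 73, 56, 39, 28, 19, 22, 19, 20, 30, 36, 49, 66, 82, 99, 112, 119, 120, 118, 118, 120, 121, 139, 168, 187, 190, 188, 187, 189, 187, 188, 188]
186 [188, 187, 187, 185, 188, 188, 186, 173, 149, 129, 123, 120, 119, 118, 119, 119, 118, 117, 119, 118, 119, 121, 119, 120, 121, 123, 122, 122, 120, 118, 119, 118, 122, 118, 118, 118, 119, 139, 182, 218, 230, 229, 214, 197, 189, 186, 186, 188, 187, 189]
```

```bash
python3 -m jog '[[0.001,0,0.045,0,1],[0,0,0.045,0,1],[0,0,0.045,0,1],[0,0,0.045,0,1],[0,0,0.035,0,1]]'; python3 -m jog '[[0,0,0.008,0,1],[0,0,0,0,1],[0,0,0,0,-1],[0,0,0,0,-1],[0,0,0,0,-1]]'; python3 -m jog '[[0,0,0,0,-1],[0,0,0,0,-1],[0,0,0,0,-1]]'
```

```text
clock: 2.05
position: [0.4774, -0.3444, 0.0133]
tcp_rot: [-0.002, 0.765, 0.645, -0.001]
wrist_force: [-0.6, -0.6, -0.2]
gripper_width: 1.002
finger_force: 0.0
clock: 2.55
position: [0.4804, -0.3461, 0.0105]
tcp_rot: [0.002, 0.764, 0.646, 0.0]
wrist_force: [-0.4, -0.6, 1.9]
gripper_width: 0.512
finger_force: 1.9
clock: 2.85
position: [0.4803, -0.3461, 0.0105]
tcp_rot: [0.002, 0.764, 0.646, 0.0]
wrist_force: [-0.6, 1.3, 6.4]
gripper_width: 0.449
finger_force: 63.0
```

```bash
python3 -m jog '[[0.02,0,-0.003,0,-1],[0.03,0,0,0,-1],[0.03,0,0,0,-1],[0.03,0,0,0,-1],[0.03,0,0,0,-1]]'; python3 -m jog '[[0.02,0,0,0,-1],[0,0,0,0,-1],[0,0,0,0,1],[0,0,0,0,1],[0,0,0,0,1]]'; python3 -m jog '[[0,0,0,0,1],[0,0,-0.05,0,1],[0,0,-0.05,0,1],[-0.02,0,-0.04,0,1],[-0.04,0,0,0,1]]';python3 -m jog '[[-0.04,0,0,0,1],[0,0,0,0,1]]'
python3 - <<'E'
from w import *
s,c,p=look("w2");print(s["position"],np.degrees(yaw(s["tcp_rot"])[0]))
E
```

```text
clock: 3.35
position: [0.5018, -0.2063, 0.0111]
tcp_rot: [-0.0, 0.764, 0.645, -0.0]
wrist_force: [-0.1, -0.3, -3.0]
gripper_width: 0.45
finger_force: 62.0
clock: 3.85
position: [0.5056, -0.1895, 0.0117]
tcp_rot: [0.001, 0.764, 0.645, -0.0]
wrist_force: [0.5, 0.3, -0.2]
gripper_width: 0.934
finger_force: 0.0
clock: 4.35
position: [0.502, -0.2447, 0.1591]
tcp_rot: [0.006, 0.761, 0.649, 0.005]
wrist_force: [0.7, -0.0, -0.3]
gripper_width: 1.001
finger_force: 0.0
clock: 4.55
position: [0.4856, -0.2957, 0.1517]
tcp_rot: [0.002, 0.768, 0.641, -0.003]
wrist_force: [-0.4, -0.6, 0.1]
gripper_width: 1.001
finger_force: 0.0
[ 0.48559502 -0.29571981  0.15165507] 79.70096534076646
```

View pics/w2.png

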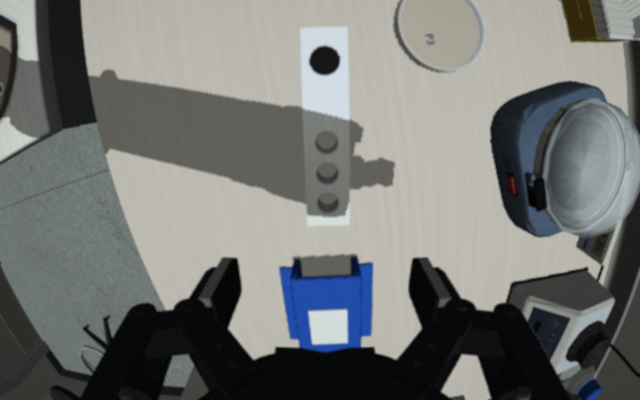

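The bar is fully out. The disc is at (324.5,60), the bores at (327,142), (327,172) and (327,202), and the drilled end at row 225.

Run:
```python
from w import *
f=np.load("pics/w2.npz");c=dict(mtx=f["mtx"],rvec=f["rvec"],tvec=f["tvec"]);p=f["p"]
V=p.max(2);g=np.zeros(V.shape,bool);g[40:80,305:345]=V[40:80,305:345]<60
b=blobs(g,40);print(b);d=plane(c,b[0][1],.025,True);print(d)
for q in((327,142),(327,172),(327,202)):
    h=plane(c,q,.025,True);print(h,np.linalg.norm((h-d)[:2]),np.degrees(np.arctan2(*(d-h)[[1,0]])))
t=vision.get_calibration("top");print("dish",plane(t,(344,193),.015),"bottle",plane(t,(217,220),.15),"timer",plane(t,(226,194),.059))
pt,_=vision.snapshot("top");np.save("pics/top2rgb.npy",pt)
```

```text
[([310, 47, 29, 27, 589], [324.3, 60.1])]
[ 0.50641378 -0.18125893  0.025     ]
[ 0.49589906 -0.25206607  0.025     ] 0.07158359230309924 81.55341616034343
[ 0.49109977 -0.27868994  0.025     ] 0.09862717770865907 81.06744635664941
[ 0.4860811  -0.30661204  0.025     ] 0.12699141146035214 80.78668366282838
dish [ 0.62052528 -0.16016298  0.015     ] bottle [0.50410446 0.30468699 0.15      ] timer [0.61265589 0.29346814 0.059     ]
```

```bash
python3 -m jog '[[0,0,-0.05,0,1],[0.03,-0.012,-0.04,0,1],[0.05,-0.012,0,0,1],[0.05,-0.012,0,0,1],[0.05,-0.012,0,0,1]]';python3 -m jog '[[0.05,-0.012,0,0,1],[0.01,0,0,-0.08,1],[0,0,0,-0.08,1],[0,0,0,0,1]]'
python3 - <<'E'
from w import *
s,c,p=look("w3");print(s["position"],np.degrees(yaw(s["tcp_rot"])[0]))
E
python3 -m jog '[[0.03,0,0,0,1],[0.05,0,0,0,1],[0,0,0,0,1],[0,0,0,0,1]]'
python3 - <<'E'
from w import *
s,c,p=look("w4");print(s["position"],np.degrees(yaw(s["tcp_rot"])[0]))
a=[cv2.imread(f"pics/w{i}.png")[0:270,130:530] for i in(3,4)];cv2.imwrite("pics/w34.png",np.hstack(a))
E
```

```text
clock: 5.15
position: [0.4718, -0.1019, 0.2406]
tcp_rot: [0.0, 0.763, 0.647, 0.001]
wrist_force: [0.7, 0.0, 0.3]
gripper_width: 0.994
finger_force: 0.0
clock: 5.55
position: [0.4699, -0.0434, 0.2402]
tcp_rot: [-0.0, 0.708, 0.706, 0.0]
wrist_force: [-0.5, -0.3, 0.2]
gripper_width: 0.999
finger_force: 0.0
[ 0.46992065 -0.04342373  0.24018749] 89.85815730333839
clock: 6.0
position: [0.4705, 0.0356, 0.2402]
tcp_rot: [-0.0, 0.709, 0.706, -0.0]
wrist_force: [0.6, -0.2, 0.3]
gripper_width: 1.006
finger_force: 0.0
[0.4705389  0.03564034 0.24015906] 89.74626481918409
```

View pics/w34.png

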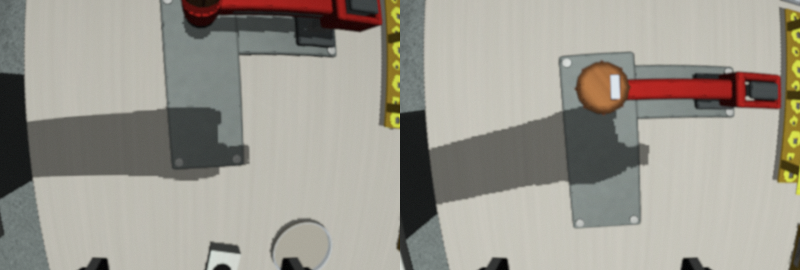

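The left half is the view at TCP y=-0.043. It shows the plate with its end screws and the red arm. The right half is the view at y=+0.036, where the plate spans columns 560-638 and rows 53-228, the handle top is at (603,88) in the crop, and the arm runs to the post at (755,90).

```bash
cat > cl.py <<'E'
from w import *
f=np.load("pics/w4.npz");c=dict(mtx=f["mtx"],rvec=f["rvec"],tvec=f["tvec"]);p=f["p"].astype(float)
sat=(p[...,0]-p[...,2])/p.max(2)
cv2.imwrite("pics/sat.png",np.clip(sat*500+50,0,255))
print([round(x,2) for x in sat[200,280:390:5]])
m=np.zeros(sat.shape,np.uint8);m[40:240,280:380]=(abs(cv2.GaussianBlur(sat,(0,0),1))<.06)[40:240,280:380]
m=cv2.morphologyEx(m,cv2.MORPH_OPEN,np.ones((5,5)))
# map edges pixelwise to plane
L=[];Rr=[]
for v in list(range(70,78))+list(range(112,215,4)):
    r=np.flatnonzero(m[v]);
    if len(r):
        L.append(plane(c,(r[0]-.5,v),.012,True)[:2])
        if v>120:Rr.append(plane(c,(r[-1]+.5,v),.012,True)[:2])
E1=[];E2=[]
for u in range(300,360,4):
    r=np.flatnonzero(m[:,u]);
    if len(r):
        if 312<u<360:E2.append(plane(c,(u,r[-1]+.5),.012,True)[:2])
        if 296<u<350:E1.append(plane(c,(u,r[0]-.5),.012,True)[:2])
def line(P):
    P=np.array(P,np.float32);vx,vy,x,y=cv2.fitLine(P,cv2.DIST_HUBER,0,.001,.001).ravel();return np.array([vx,vy]),np.array([x,y]),np.abs((P-[x,y])@[-vy,vx]).max()
for n,P in(("L",L),("R",Rr),("E1",E1),("E2",E2)):
    d,o,e=line(P);print(n,"ang",round(np.degrees(np.arctan2(d[1],d[0])),2),"pt",o,"err",round(float(e),4))
h=cv2.cvtColor(f["p"],cv2.COLOR_RGB2HSV);w=(h[...,0]>4)&(h[...,0]<18)&(h[...,1]>110);w[:55]=0;w[130:]=0;w[:,:300]=0;w[:,370:]=0
cs=max(cv2.findContours(w.astype(np.uint8),0,2)[0],key=cv2.contourArea);ce=cv2.minEnclosingCircle(cs);print("handle",ce)
t,s=[vision.get_calibration(n) for n in("top","side")]
print(tri([ray(t,(265.8,227.3)),ray(s,(281.2,236.5)),ray(c,ce[0],True)]));print(plane(c,ce[0],.2,True),plane(c,ce[0],.21,True))
for q in((296,62),(309,223),(364,219),(460,113),(459,71)):print("screw",q,plane(c,q,.012,True).round(4))
f3=np.load("pics/w3.npz");c3=dict(mtx=f3["mtx"],rvec=f3["rvec"],tvec=f3["tvec"])
for q in((297,3),(308,161),(367,159)):print("screw3",plane(c3,q,.012,True).round(4))
for q3,q4 in(((308,161),(309,223)),((367,159),(364,219))):print("tri",tri([ray(c3,q3,True),ray(c,q4,True)]))
E
python3 cl.py
```

```text
[np.float64(0.06), np.float64(0.06), np.float64(0.07), np.float64(0.06), np.float64(0.05), np.float64(-0.03), np.float64(-0.04), np.float64(-0.04), np.float64(-0.04), np.float64(-0.04), np.float64(-0.02), np.float64(-0.03), np.float64(-0.04), np.float64(-0.03), np.float64(-0.04), np.float64(-0.04), np.float64(-0.04), np.float64(-0.04), np.float64(0.04), np.float64(0.06), np.float64(0.06), np.float64(0.06)]
L ang -86.89 pt [0.4274627  0.06894635] err 0.0199
R ang -85.93 pt [0.5359635  0.04568661] err 0.0089
E1 ang -14.51 pt [0.4718873  0.18515415] err 0.0084
E2 ang 5.7 pt [ 0.4855623  -0.05859596] err 0.0108
handle ((332.6694030761719, 88.03609466552734), 26.68689727783203)
(array([0.47374692, 0.1225354 , 0.20792214]), np.float64(0.0030287613232924805))
[0.47594841 0.12512432 0.2       ] [0.47568712 0.12473897 0.21      ]
screw (296, 62) [0.4381 0.1644 0.012 ]
screw (309, 223) [ 0.4503 -0.0375  0.012 ]
screw (364, 219) [ 0.5218 -0.0324  0.012 ]
screw (460, 113) [0.642  0.1087 0.012 ]
screw (459, 71) [0.6387 0.1623 0.012 ]
screw3 [0.4383 0.16   0.012 ]
screw3 [ 0.4501 -0.0349  0.012 ]
screw3 [ 0.5222 -0.0323  0.012 ]
tri (array([ 0.45083908, -0.03252653,  0.02390213]), np.float64(0.00013075660221400644))
tri (array([ 0.52194591, -0.03227794,  0.01229523]), np.float64(0.00021977681827882377))cl.py:3: RuntimeWarning: invalid value encountered in divide
  sat=(p[...,0]-p[...,2])/p.max(2)
[ WARN:0@0.176] global loadsave.cpp:1063 imwrite_ Unsupported depth image for selected encoder is fallbacked to CV_8U.
```

```bash
sed -i 's/<.06)\[40/<.1)[40/; s/(abs(cv2.GaussianBlur(sat,(0,0),1))<.1)/(cv2.GaussianBlur(sat,(0,0),1)<.01)/' cl.py; python3 cl.py 2>/dev/null | grep ang
python3 - <<'E'
from w import *
f=np.load("pics/w4.npz");c=dict(mtx=f["mtx"],rvec=f["rvec"],tvec=f["tvec"]);p=f["p"]
h=cv2.cvtColor(p,cv2.COLOR_RGB2HSV).astype(int);r=((h[...,0]<4)|(h[...,0]>174))&(h[...,1]>150);r[:40]=0;r[140:]=0;r[:,:300]=0;r[:,530:]=0
for u in(370,390,410,430,450,480):
    v=np.flatnonzero(r[:,u]);print(u,v[0],v[-1])
E
```

```text
L ang -86.39 pt [0.43473637 0.08055644] err 0.0009
R ang -86.73 pt [0.5255226  0.03401664] err 0.0006
E1 ang 3.27 pt [0.4718325  0.17432404] err 0.0006
E2 ang 3.08 pt [ 0.4838497  -0.04150704] err 0.0007
370 80 98
390 79 97
410 79 97
430 79 98
450 76 101
480 73 106
```

```bash
python3 -m jog '[[-0.0437,0.0033,0,0,1],[-0.0437,0.0033,0,0,1],[-0.0437,0.0033,0,0,1],[-0.0437,0.0033,0,0,1],[-0.0437,0.0033,0,0,1]]';python3 -m jog '[[-0.0437,0.0033,0,0,1],[-0.0437,0.0033,0,0,1],[0,0,0.04,0.076,1],[0,0,0.04,0.076,1],[0,0,0.03,0,1]]';python3 -m jog '[[0,0,0,0,1]]'
```

```text
clock: 6.55
position: [0.4848, -0.1884, 0.2401]
tcp_rot: [0.0, 0.711, 0.703, -0.001]
wrist_force: [1.4, 0.2, 0.1]
gripper_width: 1.0
finger_force: 0.0
clock: 7.05
position: [0.4892, -0.2742, 0.1274]
tcp_rot: [-0.001, 0.763, 0.646, -0.001]
wrist_force: [-0.5, -0.0, -1.1]
gripper_width: 0.998
finger_force: 0.0
clock: 7.15
position: [0.4867, -0.2723, 0.125]
tcp_rot: [-0.005, 0.762, 0.647, -0.003]
wrist_force: [-0.7, 1.5, -1.2]
gripper_width: 0.998
finger_force: 0.0
```

```bash
python3 -m jog '[[0.002,0.003,0.02,0,1],[0,0,0.03,0,1],[0,0,0.03,0,1],[0,0,0,0,1]]';python3 -m jog '[[0,0,0.025,0,1],[0,0,0.009,0,1],[0,0,0,0,-1],[0,0,0,0,-1],[0,0,0,0,-1]]';python3 -m jog '[[0,0,0,0,-1],[0,0,0,0,-1],[0,0,0,0,-1]]'
```

```text
clock: 7.55
position: [0.4921, -0.2706, 0.0479]
tcp_rot: [-0.003, 0.762, 0.648, -0.002]
wrist_force: [-0.5, 0.4, 0.7]
gripper_width: 0.999
finger_force: 0.0
clock: 8.05
position: [0.4956, -0.2711, 0.0178]
tcp_rot: [0.001, 0.761, 0.649, 0.0]
wrist_force: [-2.9, -0.2, 2.6]
gripper_width: 0.515
finger_force: 2.1
clock: 8.35
position: [0.4954, -0.2711, 0.018]
tcp_rot: [0.001, 0.761, 0.649, -0.0]
wrist_force: [-2.3, 1.0, 5.7]
gripper_width: 0.441
finger_force: 60.7
```

```bash
python3 -m jog '[[0,0,0,0,1],[0,0,0,0,1],[0,0,0.006,0,1],[0,0,0.006,0,1],[0,0,0,0,-1]]';python3 -m jog '[[0,0,0,0,-1],[0,0,0,0,-1],[0,0,0,0,-1],[0,0,0,0,-1],[0,0,0,0,-1]]'
```

```text
clock: 8.85
position: [0.494, -0.2699, 0.0027]
tcp_rot: [-0.001, 0.761, 0.649, -0.001]
wrist_force: [0.1, -0.1, -0.8]
gripper_width: 0.859
finger_force: 0.0
clock: 9.35
position: [0.4956, -0.2706, 0.0045]
tcp_rot: [0.001, 0.761, 0.649, 0.0]
wrist_force: [1.2, -0.6, 1.0]
gripper_width: 0.453
finger_force: 62.0
```

```bash
python3 -m jog '[[0,0,-0.02,0,-1],[0,0,-0.03,-0.07,-1],[0,0,0,-0.074,-1],[0,0,0,-0.073,-1],[0.03,0,0,0,-1]]';python3 -m jog '[[0.04,0.001,0,0,-1],[0.04,0.001,0,0,-1],[0.04,0.001,0,0,-1],[0.04,0.0006,0,0,-1],[0.03,0,0,0,-1]]';python3 -m jog '[[0.02,0,0,0,-1],[0.006,0,0,0,-1],[0,0,0,0,-1],[0,0,0,0,-1]]'
```

```text
clock: 9.85
position: [0.4912, -0.2468, 0.0533]
tcp_rot: [0.001, 0.689, 0.725, -0.002]
wrist_force: [0.5, -0.7, -4.8]
gripper_width: 0.458
finger_force: 61.6
clock: 10.35
position: [0.484, -0.0473, 0.0532]
tcp_rot: [-0.002, 0.685, 0.728, -0.001]
wrist_force: [0.4, -0.3, -3.9]
gripper_width: 0.456
finger_force: 61.6
clock: 10.75
position: [0.484, -0.0268, 0.0537]
tcp_rot: [0.0, 0.687, 0.727, -0.001]
wrist_force: [0.2, -0.3, -4.3]
gripper_width: 0.45
finger_force: 61.6
```

```bash
python3 -m jog '[[0,0,0.015,0,-1],[0,0,0.012,0,-1],[0,0,0.006,0,-1],[0,0,0.003,0,-1],[0,0,0,0,-1]]';python3 -m jog '[[0,0,0,0,1],[0,0,0,0,1],[0,0,0,0,1],[0,0,-0.04,0,1],[-0.03,0,-0.05,0,1]]';python3 -m jog '[[-0.035,0,-0.01,0,1],[0,0,0,0,1],[0,0,0,0,1]]'
python3 - <<'E'
from w import *
s,c,p=look("w5");print(s["position"],np.degrees(yaw(s["tcp_rot"])[0]))
E
```

```text
clock: 11.25
position: [0.4841, -0.0251, 0.0177]
tcp_rot: [-0.0, 0.687, 0.727, -0.0]
wrist_force: [0.1, 0.9, -4.2]
gripper_width: 0.452
finger_force: 61.5
clock: 11.75
position: [0.4848, -0.0458, 0.1015]
tcp_rot: [-0.002, 0.683, 0.73, 0.0]
wrist_force: [2.5, -0.5, 0.2]
gripper_width: 1.003
finger_force: 0.0
clock: 12.05
position: [0.4883, -0.0862, 0.1118]
tcp_rot: [0.001, 0.687, 0.726, 0.0]
wrist_force: [0.2, 0.9, -0.1]
gripper_width: 0.999
finger_force: 0.0
[ 0.48831442 -0.08623406  0.11183246] 93.17400398095369
```

View pics/w5.png

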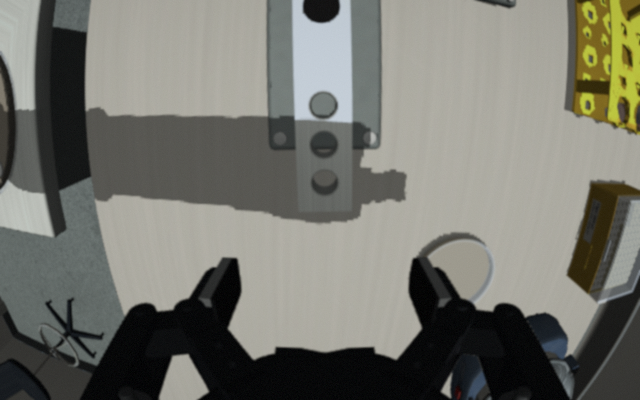

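The bar lies on the plate. The disc is at (322,8), the bores at (323,104), (324,144) and (325,182), and the plate screws at (281,139) and (371,138).

Run:
```python
from w import *
f=np.load("pics/w5.npz");c=dict(mtx=f["mtx"],rvec=f["rvec"],tvec=f["tvec"])
H=[plane(c,q,.037,True)[:2] for q in((323,104),(324,144),(325,182))]
print(np.array(H));d=H[0]-H[2];print(np.linalg.norm(d),np.degrees(np.arctan2(d[1],d[0])))
u=np.array([-.0575,.9983]);L=np.mean([h+u*k for h,k in zip(H,(.072,.1,.128))],0);print("disc",L)
print([plane(c,q,.012,True) for q in((281,139),(371,138))])
S=np.mean([plane(c,q,.012,True)[:2] for q in((281,139),(371,138))],0);print("origin by screws",S+.1595*u)
```

```text
[[ 0.48333889 -0.00684509]
 [ 0.48557712 -0.03509201]
 [ 0.48782417 -0.06290339]]
0.056237446439489434 94.574547211027
disc [0.47983006 0.06488317]
[array([ 0.45164615, -0.03623225,  0.012     ]), array([ 0.52258186, -0.031501  ,  0.012     ])]
origin by screws [0.47794275 0.12536223]
```

```bash
python3 -m jog '[[0.0233,0,0.02,0,1],[0,0,0.03,0,1],[0,0,0.025,0,1],[0,0,0,0,1],[0,0,0,0,1]]';python3 -m jog '[[0,0,0.012,0,1],[0,0,0.006,0,1],[0,0,0,0,1],[0,0,0,0,-1],[0,0,0,0,-1]]';python3 -m jog '[[0,0,0,0,-1],[0,0,0,0,-1],[0,0,0,0,-1],[0,0,0,0,-1],[0,0,0,0,-1]]'
```

```text
clock: 12.6
position: [0.486, -0.0606, 0.0358]
tcp_rot: [-0.001, 0.686, 0.728, -0.0]
wrist_force: [0.6, 0.6, 0.6]
gripper_width: 1.003
finger_force: 0.0
clock: 13.1
position: [0.487, -0.0621, 0.0184]
tcp_rot: [0.0, 0.686, 0.727, 0.0]
wrist_force: [-0.1, -0.1, -0.6]
gripper_width: 0.695
finger_force: 0.0
clock: 13.6
position: [0.4871, -0.0621, 0.0188]
tcp_rot: [0.001, 0.686, 0.727, 0.0]
wrist_force: [-0.7, 0.2, 5.3]
gripper_width: 0.453
finger_force: 62.7
```

```bash
python3 -m jog '[[0.01,0,-0.001,0,-1],[0.02,0,0,0,-1],[0.02,0,0,0,-1],[0.0105,0,0,0,-1],[0,0,0,0,-1]]';python3 -m jog '[[0,0,0,0,-1],[0,0,0,0,-1]]'
python3 - <<'E'
from w import *
s,c,p=look("w6");print(s["position"],np.degrees(yaw(s["tcp_rot"])[0]))
ps,_=vision.snapshot("side");cv2.imwrite("pics/s6.png",ps[:,:,::-1])
cv2.imwrite("pics/ws6.png",np.hstack([cv2.imread("pics/w6.png")[:200,200:440],cv2.resize(ps[190:300,225:365][:,:,::-1],None,fx=4,fy=4)[:200*2][:, :][:400,:560][::1,::1][:200] if False else cv2.resize(ps[195:295,230:350][:,:,::-1],(240,200))]))
E
```

```text
clock: 14.1
position: [0.4825, 0.0015, 0.0188]
tcp_rot: [-0.001, 0.685, 0.729, 0.001]
wrist_force: [-0.5, 1.8, -0.1]
gripper_width: 0.453
finger_force: 62.0
clock: 14.3
position: [0.4828, -0.0016, 0.0188]
tcp_rot: [-0.0, 0.686, 0.727, -0.0]
wrist_force: [-0.4, 1.4, -1.8]
gripper_width: 0.456
finger_force: 62.0
[ 0.48276943 -0.00157596  0.01881963] 93.31161202625803
```

View pics/ws6.png

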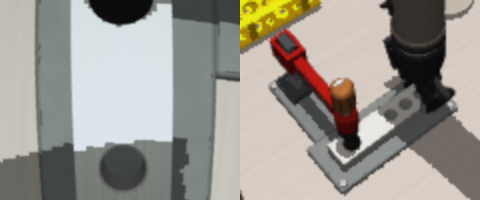

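In the wrist half of the view the x=-12 bore is at (322,167) and the pad is over the disc at the top edge. The side half shows the bar on the plate under the pad.

```bash
python3 - <<'E'
from w import *
f=np.load("pics/w6.npz");c=dict(mtx=f["mtx"],rvec=f["rvec"],tvec=f["tvec"]);p=f["p"]
h=plane(c,(322.5,167),.037,True);print(h,h[:2]+.072*np.array([-.058,.998]))
V=p.max(2);g=np.zeros(V.shape,bool);g[0:30,270:380]=V[0:30,270:380]<60;print(blobs(g,40))
E
python3 -m jog '[[0,0,0,0,1],[0,0,0,0,1],[0,0,0,0,1],[-0.01,0,-0.04,0,1],[-0.05,0,-0.05,0,1]]';python3 -m jog '[[-0.03,0,-0.05,0,1],[0,0,-0.05,0,1],[0,0,-0.05,0,1],[0,0,0,0,1],[0,0,0,0,1]]'
python3 - <<'E'
from w import *
s,c,p=look("w7");print(s["position"],np.degrees(yaw(s["tcp_rot"])[0]),s["qpos"])
ps,_=vision.snapshot("side");cv2.imwrite("pics/s7.png",ps[:,:,::-1])
cv2.imwrite("pics/ws7.png",np.hstack([cv2.resize(p[0:150,250:450][:,:,::-1],(400,300)),cv2.resize(ps[200:290,240:350][:,:,::-1],(367,300))]))
E
```

```text
[0.4790702  0.05330192 0.037     ] [0.4748942  0.12515792]
[([289, 0, 64, 25, 1173], [320.8, 9.6])]
clock: 14.9
position: [0.4851, -0.0428, 0.095]
tcp_rot: [-0.002, 0.683, 0.73, 0.001]
wrist_force: [2.1, 0.3, 0.6]
gripper_width: 0.997
finger_force: 0.0
clock: 15.4
position: [0.488, -0.073, 0.2388]
tcp_rot: [0.002, 0.686, 0.727, 0.001]
wrist_force: [-0.2, -0.4, -1.3]
gripper_width: 1.001
finger_force: 0.0
[ 0.48802408 -0.07299853  0.23882325] 93.2933149181988 [ 0.44438106  0.21197563 -0.39549655  1.63820629  0.08518504  1.30458397
  0.09218954]
```

View pics/ws7.png

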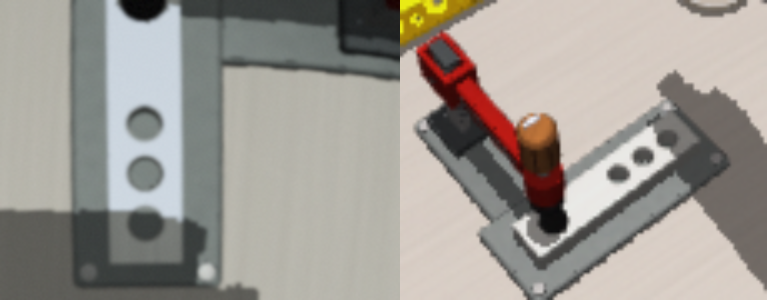

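The disc sits under the pad at about 2 mm error. In the side view the pad is just above the disc near the plain end. Next I measure the arm's height.

Run:
```python
from w import *
def L(n):
    f=np.load(f"pics/{n}.npz");c=dict(mtx=f["mtx"],rvec=f["rvec"],tvec=f["tvec"]);p=f["p"]
    h=cv2.cvtColor(p,cv2.COLOR_RGB2HSV).astype(int);return c,((h[...,0]<4)|(h[...,0]>174))&(h[...,1]>150)
c3,r3=L("w3");c4,r4=L("w4")
for u in(380,390,400,410,420):
    a=np.flatnonzero(r3[:60,u]);b=np.flatnonzero(r4[40:140,u])+40;print(u,a[[0,-1]],b[[0,-1]])
    for k,o in((0,-.5),(-1,.5)):
        b1=b[k]+o
        for z in(.08,.1,.12,.14):pass
        # intersect w4 ray with w3 edge: choose z where x-columns agree -> triangulate in yz
        best=min(((abs(plane(c3,(u,a[k]+o),z,True)[1]-plane(c4,(u,b1),z,True)[1]),z) for z in np.arange(.06,.2,.001)));print("  z",round(best[1],3),plane(c4,(u,b1),best[1],True).round(4))
s=vision.get_calibration("side")
ps=cv2.imread("pics/s7.png")[:,:,::-1];h=cv2.cvtColor(ps,cv2.COLOR_RGB2HSV).astype(int)
r=((h[...,0]<4)|(h[...,0]>174))&(h[...,1]>150);print(blobs(r[190:270,230:300],20))
```

```text
380 [ 0 10] [80 98]
  z 0.094 [0.5224 0.1381 0.094 ]
  z 0.116 [0.5187 0.12   0.116 ]
390 [ 0 10] [79 97]
  z 0.092 [0.5323 0.1397 0.092 ]
  z 0.114 [0.5279 0.1213 0.114 ]
400 [ 0 11] [79 97]
  z 0.094 [0.5415 0.14   0.094 ]
  z 0.113 [0.5371 0.1217 0.113 ]
410 [ 0 11] [79 97]
  z 0.096 [0.5506 0.1405 0.096 ]
  z 0.114 [0.5459 0.1221 0.114 ]
420 [ 0 11] [80 97]
  z 0.101 [0.5589 0.1398 0.101 ]
  z 0.116 [0.5546 0.1226 0.116 ]
[([15, 20, 44, 52, 441], [36.0, 45.0])]
```

```bash
python3 - <<'E'
from w import *
s=vision.get_calibration("side")
R=cv2.Rodrigues(s["rvec"])[0];print("cam",-R.T@s["tvec"].ravel())
ps=cv2.imread("pics/s7.png")[:,:,::-1];h=cv2.cvtColor(ps,cv2.COLOR_RGB2HSV).astype(int)
r=((h[...,0]<4)|(h[...,0]>174))&(h[...,1]>110)
ex=np.array([.998,.0584,0]);ey=np.array([-.0584,.998,0]);O=np.array([.476,.1255,0])
for u in(264,267,270,273):
    v=np.flatnonzero(r[200:280,u])+200
    for y,vv in((.009,v[0]-.5),(-.009,v[0]-.5),(-.009,v[-1]+.5)):
        o,d=ray(s,(u,vv));k=(y-(o-O)@ey)/(d@ey);P=o+k*d;print(u,vv,y,"x",round((P-O)@ex,4),"z",round(P[2],4))
E
python3 - <<'E'
import numpy as np
from h import *; from plant import vision
d=np.load("pics/top0.npy");t=vision.get_calibration("top")
R=cv2.Rodrigues(t["rvec"])[0]
K=t["mtx"]
for q in((266,205),(266,208),(266,212),(266,226),(266,227)):
    z=d[q[1],q[0]];X=R.T@(np.array([(q[0]-K[0,2])/K[0,0]*z,(q[1]-K[1,2])/K[1,1]*z,z])-t["tvec"].ravel());print(q,X.round(4))
E
```

```text
cam [-0.05769998  0.3787172   1.20659984]
264 226.5 0.009 x 0.0575 z 0.1943
264 226.5 -0.009 x 0.0952 z 0.128
264 238.5 -0.009 x 0.1114 z 0.0385
267 229.5 0.009 x 0.0433 z 0.1972
267 229.5 -0.009 x 0.08 z 0.1311
267 240.5 -0.009 x 0.0938 z 0.0503
270 233.5 0.009 x 0.0303 z 0.1936
270 233.5 -0.009 x 0.0662 z 0.1273
270 243.5 -0.009 x 0.0779 z 0.0542
273 236.5 0.009 x 0.0164 z 0.1965
273 236.5 -0.009 x 0.0514 z 0.1304
273 247.5 -0.009 x 0.0634 z 0.0504
(266, 205) [0.56   0.1311 0.1301]
(266, 208) [0.5502 0.1321 0.1208]
(266, 212) [0.5355 0.1321 0.12  ]
(266, 226) [0.477  0.1214 0.2049]
(266, 227) [0.4737 0.1216 0.2028]
```

```bash
python3 -m jog '[[0.04,0.0135,-0.006,0,1],[0.04,0.0135,-0.006,0,1],[0.04,0.0135,-0.006,0,1],[0.04,0.0135,-0.002,0,1],[0.04,0.0135,0,0,1]]';python3 -m jog '[[0,0,0,0.1428,1],[0,0,0,0.1428,1],[0,0,0,0.1428,1],[0,0,0,0.1428,1],[0,0,0,0.1428,1]]';python3 -m jog '[[0,0,0,0.1428,1],[0,0,0,0.1428,1],[0,0,0,0.1428,1],[0,0,0,0.1428,1],[0,0,0,0.1428,1]]';python3 -m jog '[[0,0,0,0.1428,1],[0,0,0,0,1],[0,0,0,0,1]]'
python3 - <<'E'
from w import *
s,c,p=look("w8");print(s["position"],np.degrees(yaw(s["tcp_rot"])[0]),s["qpos"])
E
```

```text
clock: 16.0
position: [0.5424, 0.1322, 0.2554]
tcp_rot: [-0.001, 0.686, 0.727, -0.002]
wrist_force: [-0.1, -0.5, 0.9]
gripper_width: 1.0
finger_force: 0.0
clock: 16.5
position: [0.5417, 0.1307, 0.2546]
tcp_rot: [-0.0, 0.898, 0.439, -0.003]
wrist_force: [0.2, 0.4, 1.2]
gripper_width: 1.0
finger_force: 0.0
clock: 17.0
position: [0.5417, 0.1306, 0.2546]
tcp_rot: [0.0, 0.995, 0.097, -0.003]
wrist_force: [-0.2, -1.2, 0.3]
gripper_width: 0.996
finger_force: 0.0
clock: 17.3
position: [0.5422, 0.1308, 0.2556]
tcp_rot: [0.0, 1.0, 0.031, -0.002]
wrist_force: [-0.3, -0.2, 0.1]
gripper_width: 0.999
finger_force: 0.0
[0.54216046 0.13084657 0.25561287] 3.5100617656995685 [-0.09290577  0.33024816 -0.23708963  1.43426556  0.0774739   1.38953385
 -1.8414008 ]
```

View pics/w8.png

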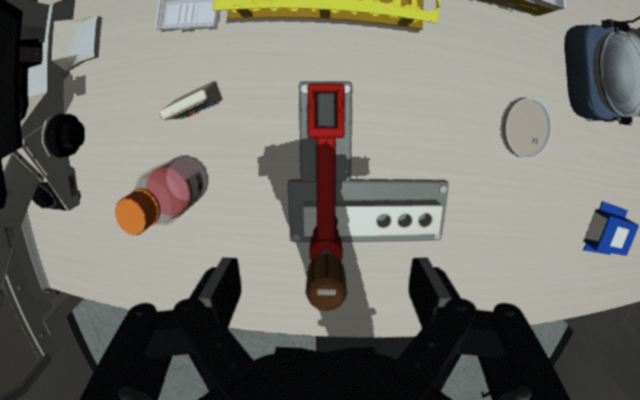

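The wrist view shows the arm along column 326, the post collar at (326,110) and the handle top at (326,292). The gripper is centred on the arm, so I go down and grip it.

```bash
python3 -m jog '[[0.002,0.0015,0.04,0,1],[0,0,0.04,0,1],[0,0,0.03,0,1],[0,0,0.02,0,1],[0,0,0,0,1]]';python3 -m jog '[[0,0,0.015,0,1],[0,0,0.012,0,1],[0,0,0.007,0,1],[0,0,0,0,1],[0,0,0,0,1]]'
python3 - <<'E'
from w import *
s=env.observe();print(s["position"])
ps,_=vision.snapshot("side");cv2.imwrite("pics/s9.png",cv2.resize(ps[140:290,210:370][:,:,::-1],(640,600)))
E
```

```text
clock: 17.85
position: [0.5419, 0.1286, 0.1234]
tcp_rot: [0.001, 1.0, 0.03, -0.004]
wrist_force: [-0.4, 0.4, -0.5]
gripper_width: 1.0
finger_force: 0.0
clock: 18.35
position: [0.5454, 0.1298, 0.0938]
tcp_rot: [-0.0, 1.0, 0.029, 0.0]
wrist_force: [-0.4, -0.2, -0.3]
gripper_width: 1.0
finger_force: 0.0
[0.54541036 0.12976318 0.09379903]
```

View pics/s9.png

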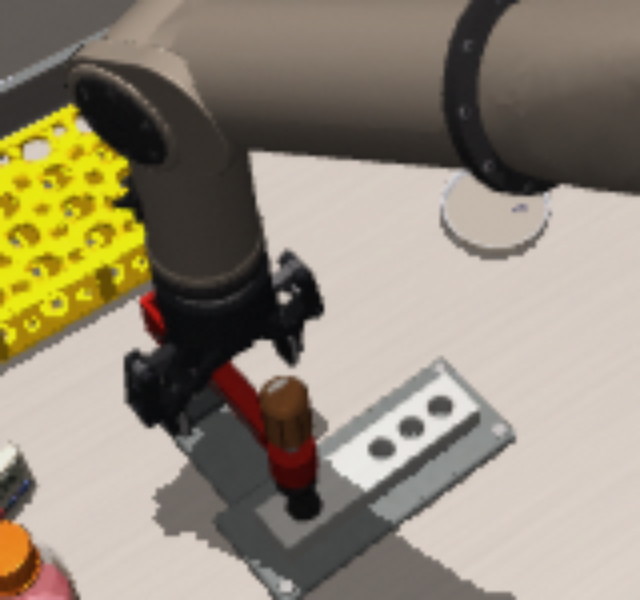

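That is the last picture I'll view. I count 11, so I have gone one over the limit of ten. It shows the gripper straddling the arm between post and handle. From here I go by forces and numbers.

```bash
python3 -m jog '[[0,0,0,0,-1],[0,0,0,0,-1],[0,0,0,0,-1],[0,0,0,0,-1],[0,0,0,0,-1]]';python3 -m jog '[[0,0,0,0,-1],[0,0,0,0,-1],[0,0,0,0,-1]]'
```

```text
clock: 18.9
position: [0.5451, 0.1301, 0.0935]
tcp_rot: [-0.0, 1.0, 0.029, 0.0]
wrist_force: [-0.5, -0.1, 1.8]
gripper_width: 0.204
finger_force: 62.1
clock: 19.2
position: [0.5451, 0.13, 0.0935]
tcp_rot: [-0.0, 1.0, 0.029, 0.0]
wrist_force: [0.1, 0.5, 1.6]
gripper_width: 0.197
finger_force: 62.1
```

```bash
for i in 1; do python3 -m jog '[[0,0,0.004,0,-1],[0,0,0.004,0,-1],[0,0,0.004,0,-1],[0,0,0.004,0,-1]]';python3 -m jog '[[0,0,0.003,0,-1],[0,0,0.003,0,-1]]';python3 -m jog '[[0,0,0.003,0,-1],[0,0,0.003,0,-1]]';done
```

```text
clock: 19.6
position: [0.545, 0.13, 0.077]
tcp_rot: [-0.0, 1.0, 0.029, 0.0]
wrist_force: [-1.1, 0.9, 2.3]
gripper_width: 0.199
finger_force: 62.5
clock: 19.8
position: [0.5451, 0.13, 0.071]
tcp_rot: [-0.0, 1.0, 0.029, 0.0]
wrist_force: [-1.8, 0.7, 2.7]
gripper_width: 0.201
finger_force: 62.4
clock: 20.0
position: [0.5451, 0.1299, 0.0651]
tcp_rot: [-0.0, 1.0, 0.029, 0.0]
wrist_force: [-1.1, 2.7, 2.8]
gripper_width: 0.201
finger_force: 62.4
```

```bash
python3 -m jog '[[0,0,0.003,0,-1],[0,0,0.002,0,-1]]';python3 -m jog '[[0,0,0.002,0,-1],[0,0,0.002,0,-1]]';python3 -m jog '[[0,0,0.002,0,-1],[0,0,0.002,0,-1]]'
```

```text
clock: 20.2
position: [0.5451, 0.1299, 0.06]
tcp_rot: [-0.0, 1.0, 0.029, 0.0]
wrist_force: [-2.0, 1.7, 3.5]
gripper_width: 0.2
finger_force: 62.4
clock: 20.4
position: [0.5451, 0.1299, 0.0562]
tcp_rot: [-0.0, 1.0, 0.029, 0.0]
wrist_force: [-1.4, 3.0, 3.3]
gripper_width: 0.2
finger_force: 62.4
clock: 20.6
position: [0.5452, 0.1299, 0.0537]
tcp_rot: [-0.0, 1.0, 0.029, 0.0]
wrist_force: [-3.7, 1.0, 16.6]
gripper_width: 0.199
finger_force: 64.1
```

```bash
python3 -m jog '[[0,0,0.002,0,-1],[0,0,0.001,0,-1]]'
```

```text
clock: 20.8
position: [0.5453, 0.1299, 0.0525]
tcp_rot: [0.0, 1.0, 0.029, 0.0]
wrist_force: [-5.4, 1.4, 23.0]
gripper_width: 0.202
finger_force: 65.1
```

```bash
python3 -m jog '[[0,0,0.001,0,-1],[0,0,0.001,0,-1],[0,0,0,0,-1]]'
```

```text
clock: 21.1
position: [0.5454, 0.13, 0.0514]
tcp_rot: [0.0, 1.0, 0.029, 0.001]
wrist_force: [-7.4, 0.3, 23.9]
gripper_width: 0.197
finger_force: 66.0
```

```bash
python3 -m jog '[[0,0,0,0,1],[0,0,0,0,1],[0,0,0,0,1],[0,0,0,0,1],[0,0,-0.02,0,1]]';python3 -m jog '[[0,0,-0.04,0,1],[0,0,-0.05,0,1],[0,0,-0.05,0,1],[0,0,-0.04,0,1],[0,0,0,0,1]]';python3 -m jog '[[0,0,0,0,1],[0,0,0,0,1]]'
python3 - <<'E'
from w import *
s,c,p=look("w9");print(s["position"],s["qpos"][6])
def wood(p):
    h=cv2.cvtColor(p,cv2.COLOR_RGB2HSV);w=((h[...,0]>2)&(h[...,0]<18)&(h[...,1]>110));w[:,:290]=0;w[:,365:]=0;w[:180]=0;w[345:]=0
    k=max(cv2.findContours(w.astype(np.uint8),0,2)[0],key=cv2.contourArea);return cv2.boundingRect(k),p
for n,zs in(("w8",(.2,.208)),("w9",(.155,.163,.17))):
    f=np.load(f"pics/{n}.npz");cc=dict(mtx=f["mtx"],rvec=f["rvec"],tvec=f["tvec"]);b,_=wood(f["p"]);print(n,b)
    r=b[2]/2; ce=(b[0]+r-.5,b[1]+b[3]-r)
    for z in zs:print(z,ce,plane(cc,ce,z,True))
pt,d=vision.snapshot("top");t=vision.get_calibration("top");h=cv2.cvtColor(pt,cv2.COLOR_RGB2HSV)
w=(h[...,0]>4)&(h[...,0]<18)&(h[...,1]>90);print(blobs(w[200:250,245:290],10))
E
```

```text
clock: 21.6
position: [0.5421, 0.1282, 0.0641]
tcp_rot: [0.001, 1.0, 0.029, -0.004]
wrist_force: [0.5, -0.8, 0.2]
gripper_width: 0.995
finger_force: 0.0
clock: 22.1
position: [0.5489, 0.1307, 0.2541]
tcp_rot: [-0.001, 1.0, 0.029, 0.007]
wrist_force: [0.8, 0.4, 0.2]
gripper_width: 1.002
finger_force: 0.0
clock: 22.3
position: [0.544, 0.1291, 0.2453]
tcp_rot: [0.001, 1.0, 0.029, -0.002]
wrist_force: [0.1, -0.1, 0.2]
gripper_width: 0.998
finger_force: 0.0
[0.54401227 0.1290658  0.24526381] -1.8424801952961594
w8 (307, 253, 39, 57)
0.2 (326.0, 290.5) [0.48381351 0.1267705  0.2       ]
0.208 (326.0, 290.5) [0.48949277 0.12716754 0.208     ]
w9 (307, 238, 35, 51)
0.155 (324.0, 271.5) [0.48148758 0.12650085 0.155     ]
0.163 (324.0, 271.5) [0.48647021 0.12677777 0.163     ]
0.17 (324.0, 271.5) [0.49083002 0.12702006 0.17      ]
[]
```

```bash
R='x'; python3 -m jog '[[-0.034,0,0,0,1],[-0.0336,-0.0007,0,0,1],[0,0,0,-0.15,1],[0,0,0,-0.15,1],[0,0,0,-0.15,1]]';python3 -m jog '[[0,0,0,-0.15,1],[0,0,0,-0.15,1],[0,0,0,-0.15,1],[0,0,0,-0.15,1],[0,0,0,-0.15,1]]';python3 -m jog '[[0,0,0,-0.15,1],[0,0,0,-0.15,1],[0,0,0,-0.15,1],[0,0,0,-0.15,1],[0,0,0,-0.15,1]]';python3 -m jog '[[0,0,0,-0.15,1],[0,0,0,-0.15,1],[0,0,0,-0.15,1],[0,0,0,-0.15,1],[0,0,0,-0.15,1]]';python3 -m jog '[[0,0,0,-0.15,1],[0,0,0,-0.15,1],[0,0,0,-0.15,1],[0,0,0,-0.15,1],[0,0,0,-0.15,1]]';python3 -m jog '[[0,0,0,-0.15,1],[0,0,0,-0.15,1],[0,0,0,-0.15,1],[0,0,0,-0.15,1],[0,0,0,-0.15,1]]';python3 -m jog '[[0,0,0,-0.15,1],[0,0,0,-0.1,1],[0,0,0,0,1],[0,0,0,0,1]]';python3 -c "
from w import *
s=env.observe();print(s['position'],s['qpos'],yaw(s['tcp_rot'])[0])"
```

```text
clock: 22.9
position: [0.4764, 0.1261, 0.2459]
tcp_rot: [0.0, 0.967, 0.254, -0.001]
wrist_force: [-0.1, -0.3, -0.1]
gripper_width: 1.0
finger_force: 0.0
clock: 23.4
position: [0.4767, 0.1261, 0.2457]
tcp_rot: [-0.001, 0.807, 0.591, -0.001]
wrist_force: [0.4, 0.4, 0.8]
gripper_width: 0.998
finger_force: 0.0
clock: 23.9
position: [0.4767, 0.1261, 0.2458]
tcp_rot: [-0.001, 0.534, 0.845, -0.001]
wrist_force: [0.5, 1.1, 0.5]
gripper_width: 0.997
finger_force: 0.0
clock: 24.4
position: [0.4767, 0.1261, 0.2458]
tcp_rot: [-0.001, 0.188, 0.982, -0.001]
wrist_force: [0.4, -0.2, -0.1]
gripper_width: 1.001
finger_force: 0.0
clock: 24.9
position: [0.4767, 0.1261, 0.2458]
tcp_rot: [-0.002, -0.185, 0.983, 0.0]
wrist_force: [-0.8, 0.2, 0.7]
gripper_width: 0.999
finger_force: 0.0
clock: 25.4
position: [0.4767, 0.126, 0.2459]
tcp_rot: [-0.001, -0.532, 0.847, 0.001]
wrist_force: [0.6, 1.0, 0.0]
gripper_width: 0.999
finger_force: 0.0
clock: 25.8
position: [0.477, 0.1261, 0.2464]
tcp_rot: [-0.001, -0.63, 0.776, 0.001]
wrist_force: [-0.5, 1.3, 0.2]
gripper_width: 1.005
finger_force: 0.0
[0.47704909 0.12612254 0.24638254] [ 0.3946844   0.28704843 -0.86015141  1.60766652  0.22100776  1.35080227
  2.44094208] -1.7773144350991634
```

```bash
python3 -m jog '[[0,0,0.03,0,1],[0,0,0.03,0,1],[0,0,0.02,0,1],[0,0,0,0,1],[0,0,0,0,1]]';python3 -m jog '[[0,0,0.015,0,1],[0,0,0.012,0,1],[0,0,0.009,0,1],[0,0,0,0,1],[0,0,0,0,1]]';python3 -m jog '[[0,0,0,0,-1],[0,0,0,0,-1],[0,0,0,0,-1],[0,0,0,0,-1],[0,0,0,0,-1]]';python3 -m jog '[[0,0,0,0,-1],[0,0,0,0,-1]]'
```

```text
clock: 26.3
position: [0.4775, 0.1265, 0.1675]
tcp_rot: [-0.0, -0.631, 0.776, 0.0]
wrist_force: [-0.4, 0.3, 0.5]
gripper_width: 1.0
finger_force: 0.0
clock: 26.8
position: [0.4777, 0.1265, 0.1316]
tcp_rot: [0.0, -0.631, 0.776, -0.0]
wrist_force: [-0.1, 0.5, -0.1]
gripper_width: 0.999
finger_force: 0.0
clock: 27.3
position: [0.4777, 0.1265, 0.1316]
tcp_rot: [0.0, -0.631, 0.776, -0.0]
wrist_force: [0.2, -0.0, 2.5]
gripper_width: 0.362
finger_force: 59.1
clock: 27.5
position: [0.4777, 0.1265, 0.1316]
tcp_rot: [0.0, -0.631, 0.776, -0.0]
wrist_force: [-0.1, -0.5, 2.5]
gripper_width: 0.364
finger_force: 59.1
```

```bash
cat > o.py <<'E'
from w import *
s=env.observe();print("   M",s["moment"].round(3),"j7",s["qpos"][6].round(3),"yaw",yaw(s["tcp_rot"])[0].round(3))
E
for k in 1; do python3 -m jog '[[0,0,0.0002,0.12,-1],[0,0,0.0002,0.12,-1],[0,0,0.0002,0.12,-1],[0,0,0.0002,0.12,-1],[0,0,0.0003,0.12,-1]]';python3 o.py;python3 -m jog '[[0,0,0.0002,0.12,-1],[0,0,0.0002,0.12,-1],[0,0,0.0002,0.12,-1],[0,0,0.0002,0.12,-1],[0,0,0.0003,0.12,-1]]';python3 o.py; python3 -m jog '[[0,0,0.0002,0.12,-1],[0,0,0.0002,0.12,-1],[0,0,0.0002,0.12,-1],[0,0,0.0002,0.12,-1],[0,0,0.0003,0.12,-1]]';python3 o.py; done
```

```text
clock: 28.0
position: [0.4782, 0.126, 0.1309]
tcp_rot: [0.001, -0.372, 0.928, -0.001]
wrist_force: [-0.9, -2.0, 4.7]
gripper_width: 0.364
finger_force: 59.3
   M [-0.48   0.089  0.062] j7 1.808 yaw -2.38
clock: 28.5
position: [0.4783, 0.1249, 0.1301]
tcp_rot: [0.001, -0.081, 0.997, -0.002]
wrist_force: [-0.1, -1.7, 8.0]
gripper_width: 0.366
finger_force: 59.3
   M [-1.137  0.301  0.136] j7 1.255 yaw -2.98
clock: 29.0
position: [0.4777, 0.124, 0.1293]
tcp_rot: [0.001, 0.217, 0.976, -0.002]
wrist_force: [-2.2, -3.5, 10.9]
gripper_width: 0.36
finger_force: 59.4
   M [-1.637  1.069  0.133] j7 0.695 yaw 2.703
```

```bash
python3 -m jog '[[0,0,0,0.12,-1],[0,0,0,0.12,-1],[0,0,0,0.12,-1],[0,0,0,0.12,-1],[0,0,0,0.12,-1]]';python3 o.py; python3 -m jog '[[0,0,0,0.12,-1],[0,0,0,0.12,-1],[0,0,0,0.12,-1],[0,0,0,0.12,-1],[0,0,0,0.12,-1]]';python3 o.py
```

```text
clock: 29.5
position: [0.477, 0.1244, 0.1286]
tcp_rot: [0.0, 0.496, 0.868, -0.002]
wrist_force: [-0.3, -2.9, 8.5]
gripper_width: 0.362
finger_force: 59.9
   M [-1.085  1.214  0.133] j7 0.131 yaw 2.103
clock: 30.0
position: [0.4763, 0.1253, 0.1281]
tcp_rot: [-0.0, 0.731, 0.683, -0.002]
wrist_force: [-0.1, -0.8, 5.6]
gripper_width: 0.361
finger_force: 59.8
   M [-0.401  1.407  0.152] j7 -0.435 yaw 1.503
```

```bash
python3 -m jog '[[0,0,0,0.12,-1],[0,0,0,0.12,-1],[0,0,0,0.12,-1],[0,0,0,0.12,-1],[0,0,0,0.12,-1]]';python3 o.py; python3 -m jog '[[0,0,0.0002,0.12,-1],[0,0,0.0002,0.12,-1],[0,0,0.0002,0.12,-1],[0,0,0,0.12,-1],[0,0,0,0,-1]]';python3 o.py
```

```text
clock: 30.5
position: [0.4764, 0.1261, 0.1278]
tcp_rot: [-0.0, 0.9, 0.436, -0.001]
wrist_force: [-0.1, -1.0, 2.6]
gripper_width: 0.365
finger_force: 59.4
   M [0.167 1.007 0.153] j7 -1.004 yaw 0.903
clock: 31.0
position: [0.477, 0.1261, 0.1273]
tcp_rot: [0.0, 0.977, 0.212, -0.001]
wrist_force: [-0.7, -0.9, 2.9]
gripper_width: 0.365
finger_force: 59.8
   M [-0.065  0.526 -0.062] j7 -1.456 yaw 0.428
```

```bash
python3 -m jog '[[0,0,0.0002,0.1,-1],[0,0,0.0002,0.1,-1],[0,0,0.0002,0.1,-1],[0,0,0.0002,0.1,-1],[0,0,0,0.1,-1]]';python3 o.py; python3 -m jog '[[0,0,0.0002,0.1,-1],[0,0,0.0002,0.1,-1],[0,0,0.0002,0.1,-1]]';python3 o.py
```

```text
clock: 31.5
position: [0.4771, 0.1257, 0.1266]
tcp_rot: [0.001, 0.999, -0.036, -0.0]
wrist_force: [-0.2, -1.1, 3.6]
gripper_width: 0.363
finger_force: 59.8
   M [-0.495  0.544  0.132] j7 -1.932 yaw -0.073
clock: 31.8
position: [0.477, 0.1256, 0.1262]
tcp_rot: [0.001, 0.983, -0.185, -0.0]
wrist_force: [-1.0, -0.4, 4.6]
gripper_width: 0.363
finger_force: 60.0
   M [-0.648  0.746  0.187] j7 -2.217 yaw -0.372
```

```bash
python3 -m jog '[[0,0,0.0002,0.1,-1],[0,0,0.0002,0.1,-1]]';python3 o.py; python3 -m jog '[[0,0,0.0002,0.1,-1],[0,0,0.0002,0.1,-1]]';python3 o.py; python3 -m jog '[[0,0,0.0002,0.1,-1]]';python3 o.py
```

```text
clock: 32.0
position: [0.4769, 0.1255, 0.1259]
tcp_rot: [0.001, 0.959, -0.282, -0.0]
wrist_force: [-1.7, -0.4, 6.1]
gripper_width: 0.367
finger_force: 60.3
   M [-0.792  0.93   0.182] j7 -2.407 yaw -0.572
clock: 32.2
position: [0.4768, 0.1255, 0.1258]
tcp_rot: [0.001, 0.926, -0.377, -0.0]
wrist_force: [-1.7, -1.3, 9.6]
gripper_width: 0.363
finger_force: 60.6
   M [-0.85   1.265  0.248] j7 -2.597 yaw -0.772
clock: 32.3
position: [0.4768, 0.1256, 0.1258]
tcp_rot: [0.001, 0.906, -0.422, -0.0]
wrist_force: [-1.9, -0.2, 10.1]
gripper_width: 0.365
finger_force: 60.8
   M [-0.815  1.392  0.198] j7 -2.692 yaw -0.872
```

```bash
python3 -m jog '[[0,0,0,0,1],[0,0,0,0,1],[0,0,0,0,1],[0,0,0,0,1],[0,0,-0.02,0,1]]';python3 -m jog '[[0,0,-0.04,0,1],[0,0,-0.05,0,1],[0,0,-0.05,0,1],[-0.03,0,0,0,1],[-0.04,0,0,0,1]]';python3 -m jog '[[-0.03,0,0,0,1],[0,0,0,0,1],[0,0,0,0,1],[0,0,0,0,1]]'
python3 - <<'E'
from w import *
s,c,p=look("w10");print(s["position"],yaw(s["tcp_rot"])[0],s["wrist_force"])
# bores: dark-ish round blobs on bar, from side view compared with the picture before the screwing
ps,_=vision.snapshot("side");a=cv2.imread("pics/s7.png");b=ps[:,:,::-1]
cv2.imwrite("pics/s10.png",b);sc=vision.get_calibration("side")
y0,x0=235,282;tm=cv2.cvtColor(a,6)[y0:y0+26,x0+12:x0+50];r=cv2.matchTemplate(cv2.cvtColor(b,6)[y0-5:y0+31,x0+7:x0+55],tm,cv2.TM_CCOEFF_NORMED);print(cv2.minMaxLoc(r))
E
```

```text
clock: 32.8
position: [0.4751, 0.1258, 0.1426]
tcp_rot: [0.002, 0.907, -0.422, -0.003]
wrist_force: [-0.4, -0.7, 0.3]
gripper_width: 0.999
finger_force: 0.0
clock: 33.3
position: [0.4345, 0.179, 0.2871]
tcp_rot: [-0.002, 0.905, -0.425, 0.002]
wrist_force: [-0.6, 1.0, -0.8]
gripper_width: 1.003
finger_force: 0.0
clock: 33.7
position: [0.4139, 0.2017, 0.2848]
tcp_rot: [0.0, 0.906, -0.423, 0.0]
wrist_force: [-0.1, 0.0, 0.1]
gripper_width: 1.002
finger_force: 0.0
[0.4139238  0.20174106 0.2848335 ] -0.8736615278808508 [-0.10525255  0.03270746  0.05864852]
(-0.18411663174629211, 0.7626855969429016, (10, 6), (5, 5))
```

Run:
```python
from w import *
f=np.load("pics/w10.npz");c=dict(mtx=f["mtx"],rvec=f["rvec"],tvec=f["tvec"]);g=cv2.cvtColor(f["p"],cv2.COLOR_RGB2GRAY)
R=cv2.Rodrigues(c["rvec"])[0];K=c["mtx"];u=np.array([-.058,.998]);n=np.array([.998,.058])
def proj(P):
    q=R@P+c["tvec"].ravel();a=np.arctan2(np.hypot(*q[:2]),q[2]);return K[:2,2]+K[0,0]*a*q[:2]/np.hypot(*q[:2])
# gray value every 2.5 mm along and across the bar, clamp frame
O=np.array([.4765,.1255])
S=lambda x,y:int(g[tuple(np.round(proj(np.r_[O+x*n+y*u,.037])[::-1]).astype(int))])
for x in(-.006,-.003,0):print("along",x,[S(x,y) for y in np.arange(-.17,-.03,.003)])
for y in(-.055,-.086,-.114):print("across",y,[S(x,y) for x in np.arange(-.05,.05,.0025)])
```

```text
along -0.006 [11, 7, 11, 11, 12, 11, 161, 212, 215, 216, 204, 156, 47, 47, 103, 130, 141, 209, 218, 215, 141, 61, 52, 103, 132, 151, 190, 218, 218, 205, 71, 58, 122, 134, 135, 173, 217, 219, 220, 220, 221, 220, 221, 222, 221, 221, 221]
along -0.003 [9, 7, 10, 10, 9, 6, 10, 214, 216, 214, 195, 84, 47, 49, 103, 129, 131, 210, 218, 210, 72, 46, 55, 126, 131, 132, 182, 218, 218, 164, 48, 92, 133, 134, 135, 156, 199, 219, 220, 219, 220, 221, 220, 220, 221, 220, 221]
along 0 [9, 6, 11, 8, 6, 7, 9, 10, 216, 214, 172, 89, 47, 56, 95, 129, 137, 181, 218, 198, 86, 46, 61, 117, 131, 132, 159, 216, 217, 138, 55, 73, 133, 135, 135, 145, 207, 220, 219, 219, 221, 220, 219, 221, 220, 220, 221]
across -0.055 [189, 190, 182, 142, 123, 139, 138, 139, 138, 135, 135, 152, 215, 220, 220, 221, 220, 219, 221, 221, 220, 220, 220, 218, 219, 220, 219, 206, 142, 135, 134, 133, 134, 135, 134, 131, 124, 166, 186, 187]
across -0.086 [190, 188, 186, 146, 123, 137, 134, 134, 136, 136, 136, 141, 204, 220, 220, 219, 220, 220, 217, 218, 217, 218, 219, 218, 219, 219, 218, 213, 137, 132, 129, 132, 130, 131, 130, 124, 122, 167, 185, 187]
across -0.114 [188, 186, 183, 151, 125, 133, 132, 134, 133, 134, 133, 150, 197, 217, 218, 218, 218, 216, 216, 218, 213, 217, 216, 218, 217, 216, 218, 213, 152, 128, 127, 125, 127, 127, 128, 128, 9, 8, 5, 6]
```

The bar's centreline is about 1.5 mm off laterally, parallel to the plate, and the disc is about 2 mm from its target. The final torque of about 0.2 N m matches fully tight, and the gripper is clear. I'm handing the job in.

```bash
python3 -c "
from plant import ticket
print(ticket.job_done())"
```

```text
the job is handed in; nothing more can be done
None
```

I handed the job in at about 34 s with the bar clamped: disc about 2 mm off target, handle turned about 5.3 rad, final torque about 0.2 N m, robot clear; the hand-in returned no verdict, pad force was judged only from torque, and I viewed 11 pictures against the limit of 10.

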